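# Lengthen the light pad's stop by one hole and draw the sample plate back to it

## Robot

A 7-joint arm with a two-finger parallel gripper is mounted at the origin on the work surface. World frame = base frame: x ahead of the robot, y to its left, z up, the work surface at z = 0. Lengths are in mm, angles in rad, forces in N, time in s.
With the tool pointing down it reaches from about 425 to 875 mm from the base axis. Payload 4.7 kg.
Tool frame: the origin (TCP) lies midway between the tips of the shut fingers; the grasp point (between the pads) lies 19 mm behind it; x points along the fingers, z is the direction in which the jaws open and shut, and the axes are right-handed (so a half turn about x gives the same grasp; the last joint's range is limited). The gripper opens to 85 mm and grips with 20 to 120 N. Pads are 22 mm wide; open, the fingers measure 114 mm over their backs; the gripper's body (76 mm by 85 mm) begins 54 mm behind the grasp point. The pads swing forward as they close: fully open they stand 13 mm farther back than shut.
Start: joints at [-1.303, 0.321, -0.07, 1.45, 0.023, 1.371, -0.057], TCP at [163.232, 629.192, 207.349] pointing down, gripper open.
Joint ranges: [-2.86, 2.86], [-0.3, 2.09], [-1.38, 1.24], [0.06, 2.45], [-1.56, 4.7], [0.09, 2.05], [-2.69, 2.69]. Speed limits (rad/s): [2.57, 2.57, 3.14, 3.14, 3.14, 3.14, 3.14].

## Interface

Orientations are given as a unit quaternion [w, x, y, z].
In Python, from bench import robot, read_camera, hand_in, find_in, landmark_of gives the robot as it stands.
- The arm moves only by the tool carry_out, never from a script. Its arguments are lists of equal length, an entry for each row: "hand": the opening in per cent of the stroke, from 0 (shut) to 100 (fully open); "translation": the shift along the tool's x, y, z in mm, a list of three; "spin": the turn about the tool's x in degrees. A call has 1 to 5 rows; each row shifts and turns the commanded pose from where the row before left it, along the tool's axes as they then stand; what a row does not reach is not made up. A row lasts 1/12 s, in which the tool goes at most 41.7 mm and 7.16 degrees, less where a joint would pass 70% of its speed; a pose out of reach is approached as far as the arm can. A call with a gripper value outside its range is refused whole. The fingers move at their own pace and stop on an object; "force" is the grip in N (left out, the last holds). Time passes only in rows, so rows that do not move let the fingers close. It gives the time, the measured TCP pose, the force and the opening at its end, in the units of the state.
- robot.state(): the state, without advancing time (a new reading comes with each control period).
- read_camera(name): name is "scene" or "side" or "wrist"; returns a dict with "color" (420x560x3 uint8, blue, green, red), "camera_matrix" (3x3 intrinsics, pixels), "eye" and "orientation" of the camera in the world. Camera axes: x right, y down, z forward; pixel columns grow to the right and rows downward; lengths in mm; the calibration is good to about 2 mm. The wrist camera is an equidistant fisheye: a pixel r from the principal point sees the ray r / f radians off the axis. A picture is of the moment at which its call begins. There is no depth.
- hand_in(): hands the job in, once; it reports no verdict.
Trained networks look in a picture, given as the dict that the camera call returned (one of the last four; its "shot" number tells which), for a name from the list of things; names that differ only in an ending like _2 or _b are one class to them, and where a whole thing is asked for, a point or a joint stands for the part that bears it (a point fixed in the world has none). Each returns a list of dicts, best first, with "conf" (0 to 1); they miss things now and then, are a little off and sometimes report something else, mostly with a low value. They report only what shows in the picture. A call takes as long as a camera call. They do not tell look-alikes from the thing itself.
- find_in(picture, label): "centre" ([row, column] as shares, 0 to 1, of the picture: columns of its width, rows of its height, amid what is visible of it).
- landmark_of(picture, label): "centre" ([row, column] as shares, 0 to 1, of the picture: columns of its width, rows of its height: a listed point, or the origin of a listed thing).
The state is a dict: "t": time; "joint_positions": joint angles; "dq": joint speeds; "joint_torque": joint torques, N m; "ee_pos": TCP position; "tool_rot": TCP orientation; "wrist_force": force on the tool from outside, world axes, zero at the start; "moment": the same for the moment, N m; "opening": finger opening in mm.
Only numpy, scipy, OpenCV 4.12 (cv2) and the standard library are available. Lean on these libraries where they do the work, as an engineer would, in place of code of your own. Each camera call takes 0.05 s, during which the arm holds its last target.

## Task

The stop on the light pad is set one hole too short: press in the red spring button and draw the blue sleeve out towards you (away from its mount) until the button pops out through the next hole, no farther. Then slide the green sample plate back along the pad until its whole near edge lies against the orange stop, leave it flat on the pad and let go, without knocking over or shoving the other things on the bench.

Things in the scene. Friction and masses are not known exactly. Their poses are not given: they have to be found in the camera images.
- light_pad: the light pad, fixed to the bench: grey box with a white top, 280 (x) x 170 (y) x 40 mm high. Origin at the centre of its underside; x runs along the pad and the telescoping tube: the stop is towards -x, nearer the robot, and the tube's dark mount (x = 147 to 177 mm, 81 mm high) at the +x end; z up
- pad_top (a point): centre of the light pad's white top, 40 mm above the bench; axes as the pad's
- tube_axis (a point): fixed point on the telescoping tube's centre line, level with the button: x = 30, y = 144 mm in the pad's frame, 62 mm above the bench; axes as the pad's. The tube runs along x, 45 mm clear of the pad's side: a fixed 22 mm square steel inner tube, on which slides the blue sleeve, a 28 x 28 mm square tube with 2 mm walls, from x = -79 to 128 mm in the pad's frame at the start
- stop_slide (a joint): how far the blue sleeve is drawn out, m; grows as it moves along the pad's -x. About 0 at the start (locked in its first hole), 0.040 with the button in the next hole, 0.080 in the last. 1 to 2 mm of play each way in a hole. It slides with about 2 N once the button is inside. Its near end carries the orange stop bar, which reaches across the pad and moves with it
- spring_button (a joint): how far the red button is pressed in, m: 0 fully out (popped through a hole), 0.008 flush with the sleeve's outside, 0.010 inside the sleeve between holes, 0.0115 at most. Its spring takes 1 to 5 N. The button sits in the inner tube: it does not travel with the sleeve
- button_tip (a point): tip of the red round-ended button, 12 mm across; when out it stands 8 mm from the sleeve's +y side (away from the pad) and locks it both ways. Pinch the sleeve across the button (opening over 36 mm) so that a finger squeezes it flush: then 10 N or so draws the sleeve along. It pops out by itself at the next hole (holes 14 mm wide, 40 mm apart) if no finger covers that hole
- stop_face (a point): middle of the stop's face that the plate is to lie against: the orange bar's +x side, 1 mm above the pad's top, on the pad's centre line; axes as the pad's. At x = -60 mm in the pad's frame when the sleeve is at 0, at -100 mm when it is at 0.040. The bar is 12 mm thick, its top 20 mm above the pad's top
- plate: the sample plate, loose on the pad: flat green plate with six white printed circles, 100 (x) x 110 (y) x 8 mm, 0.2 to 0.4 kg, top 48 mm above the bench. Origin at the centre of its underside; its -x edge faces the stop. It slides easily on the pad (friction about 0.2): shut fingertips pressed on its top with 8 N or more drag it along and turn it
- plate_corner_left (a point): lower corner of the plate's stop-side edge, at x = -50, y = +55 mm from the plate's origin
- plate_corner_right (a point): lower corner of the plate's stop-side edge, at x = -50, y = -55 mm from the plate's origin
- dish: a closed clear round Petri dish, 62 mm across, 16 mm high, lying on the bench beside the light pad; a bystander, loose. Origin at the centre of its underside
- forceps: steel forceps lying flat on the bench beside the tube, 127 mm long, 5 mm high; a bystander, loose. Origin at the centre of its underside
- tip_box: a yellow pipette-tip box with a clear lid, 120 x 80 x 67 mm; a bystander, loose. Origin at the centre of its underside
- cream_tub: an open white plastic tub, 100 mm across, 100 mm high; a bystander, loose. Origin at the centre of its underside
- yellow_tray: an open yellow tray, 140 x 100 x 50 mm; a bystander, loose. Origin at the centre of its underside
- reagent_bottle: an amber bottle with a blue cap, 64 mm across, 130 mm high; a bystander, loose. Origin at the centre of its underside
- tube_rack: a blue rack of small capped tubes, 80 x 160 x 61 mm; a bystander, loose. Origin at the centre of its underside
Not all that is in view belongs to the job. Of the things that look like the plate, the middle-sized one is meant.

How it is judged (in metres and radians):
On the way:
1. the sleeve is drawn out by one hole and the button has popped out through it (value of joint stop_slide between 0.034 and 0.046 m and value of joint spring_button below 0.003 m), for 0.2 s.
At the end, for the whole second after the job is handed in: Sleeve at the next hole (0.040 m, within 6 mm), button popped out (pressed under 3 mm); both near corners of the plate within 6 mm of the stop's face (or 4 mm into it); plate flat on the pad (tilt under 0.05 rad, height within 3 mm), centre within 30 mm of its centre line, all at rest (all of step 1 and x of plate_corner_left in the frame of stop_face between -0.004 and 0.006 m and x of plate_corner_right in the frame of stop_face between -0.004 and 0.006 m and y of plate in the frame of pad_top between -0.03 and 0.03 m and z of plate in the frame of pad_top between -0.003 and 0.003 m and angle between plate's own z axis and vertical below 0.05 rad and linear speed of plate below 0.01 m/s and velocity of joint stop_slide below 0.01 m/s); the robot touches nothing.
It fails at once if a bystander is knocked over or shoved by more than 25 mm (distance of any of dish, forceps, tip_box, cream_tub, yellow_tray, reagent_bottle, tube_rack from where it was at the start of the episode above 0.025 m or angle between any of dish, forceps, tip_box, cream_tub, yellow_tray, reagent_bottle, tube_rack's own z axis and vertical above 0.5 rad).
It fails at once if the sleeve is drawn past the next hole (value of joint stop_slide above 0.055 m).
It also fails if it takes over 42 s, if anything falls off the work surface, if the arm or the gripper's body presses on something with over 40 N, if the wrist force passes 120 N, or if a joint passes its speed limit or range.

## Working session

There is one attempt and no reset: what is moved stays moved. The work goes in short steps, Python scripts to look and compute and a tool call to move; the robot and the scene stay as the last step left them, time stands still between calls to the robot, and variables do not carry over. Pictures are saved under pics/ and viewed, and the job is handed in when it is done.

Besides the shell and the picture viewer there is one more tool, called after "Emit:" as name([rows], argument=value, ...), one row to a line, values as JSON. carry_out: Moves the arm, as the interface text tells. Its arguments: {"type":"object","properties":{"hand":{"type":"array"},"translation":{"type":"array"},"spin":{"type":"array"},"force":{"type":"number"}},"required":["hand","translation","spin"]}

```bash
mkdir -p pics; ls
cat > h.py <<'E'
import numpy as np, cv2
from bench import robot, read_camera, hand_in, find_in, landmark_of
from scipy.spatial.transform import Rotation as R
def rot(q): return R.from_quat([q[1],q[2],q[3],q[0]]).as_matrix()
E
python3 - <<'E'
from h import *
print(robot.state())
for n in ["scene","side","wrist"]:
    p=read_camera(n); cv2.imwrite(f"pics/{n}0.png",p["color"]); print(n,{k:v for k,v in p.items() if k!="color"})
    for l in ["light_pad","pad_top","tube_axis","button_tip","stop_face","plate","plate_corner_left","plate_corner_right","dish","forceps"]:
        try:
            print(l,[(round(d["conf"],2),np.round(np.array(d["centre"])*[420,560],1).tolist()) for d in landmark_of(p,l)[:3]])
        except Exception as e: print(l,e)
print(robot.state()["t"])
E
```

```text
pics
{'t': 0.0, 'joint_positions': array([-1.3029182 ,  0.32182944, -0.0701481 ,  1.45167112,  0.02259363,
        1.3707838 , -0.05690118]), 'dq': array([ 1.72690713e-03,  1.06279436e-03, -1.65265174e-03, -4.84194086e-05,
        3.48546702e-04,  1.90345185e-03, -5.60314110e-04]), 'joint_torque': array([-4.55317422e-05, -4.93570054e+01, -3.82161811e-01, -3.14344847e+01,
        1.31100020e-02,  1.12277514e-02,  4.29988152e-07]), 'ee_pos': array([163.05434942, 628.61887917, 206.22179162]), 'tool_rot': array([ 0.55871877, -0.43316172,  0.55975178,  0.43229874]), 'wrist_force': array([-0.8555046, -0.7285194, -0.1020175]), 'moment': array([ 0.01596071,  0.00926563, -0.03518252]), 'opening': 85.64193922327959}
scene {'camera_matrix': array([[416.57542553,   0.        , 279.27209105],
       [  0.        , 416.57542553, 215.25366376],
       [  0.        ,   0.        ,   1.        ]]), 'eye': array([1092.80318963, -242.43567043,  922.07335778]), 'orientation': array([-0.2586896 ,  0.79671179,  0.51731726, -0.17525085]), 'shot': 1}
light_pad [(0.58, [242.5, 272.4])]
pad_top [(0.93, [239.5
[... 1153 characters left out ...]
.1])]
dish [(0.79, [276.0, 309.7])]
forceps [(0.46, [343.5, 293.2])]
wrist {'camera_matrix': array([[325.1922621 ,   0.        , 274.4539731 ],
       [  0.        , 325.1922621 , 208.20576418],
       [  0.        ,   0.        ,   1.        ]]), 'eye': array([ 84.08165308, 649.47524103, 373.47241642]), 'orientation': array([0.12707536, 0.78045943, 0.60402474, 0.09944367]), 'shot': 3}
light_pad []
pad_top [(0.55, [374.9, 216.8])]
tube_axis []
button_tip []
stop_face [(0.52, [396.1, 28.4])]
plate [(0.89, [295.4, 53.0])]
plate_corner_left [(0.57, [289.4, 96.7]), (0.22, [408.7, 123.2])]
plate_corner_right [(0.9, [244.2, 22.2])]
dish [(0.54, [404.5, 23.5])]
forceps [(0.58, [408.5, 122.2])]
1.65
```

View pictures.

```bash
python3 -c "
import cv2
for n in ['scene','side']:
    a=cv2.imread(f'pics/{n}0.png'); cv2.imwrite(f'pics/{n}0b.png',cv2.resize(a,(800,600)))
    c=a[130:330,190:430]; cv2.imwrite(f'pics/{n}0c.png',cv2.resize(c,(720,600),interpolation=2))
"
```

```text
(no output)
```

View pics/scene0b.png

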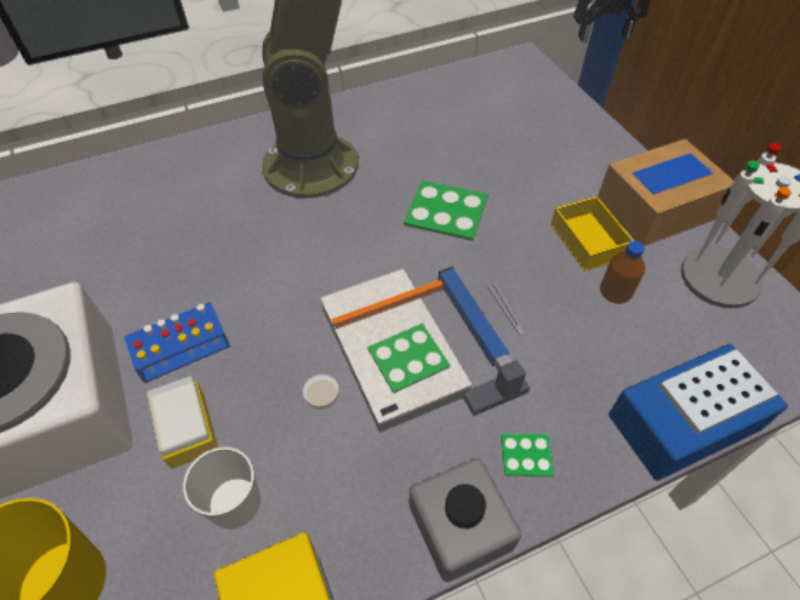

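View pics/side0b.png

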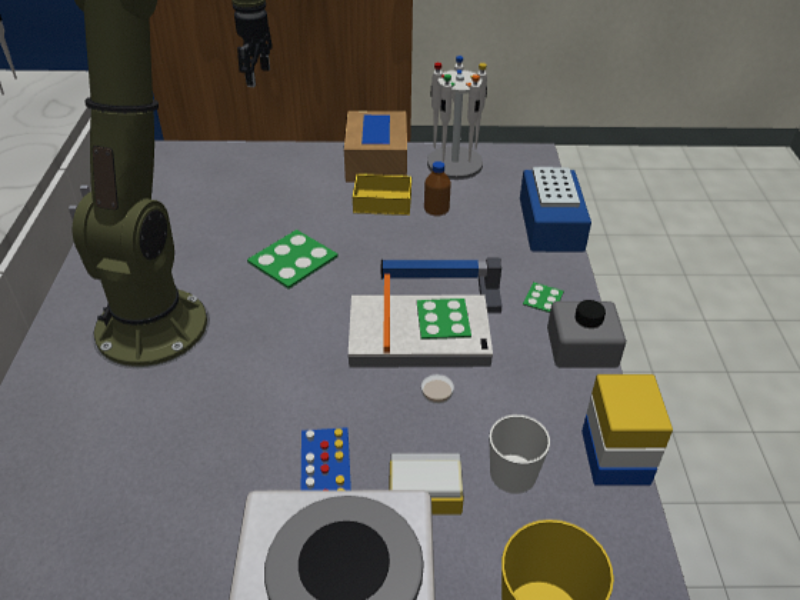

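View pics/scene0c.png

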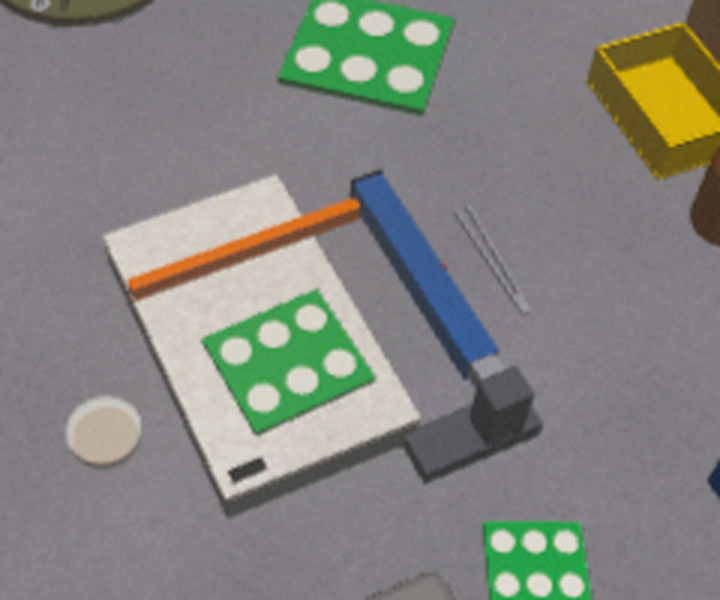

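View pics/side0c.png

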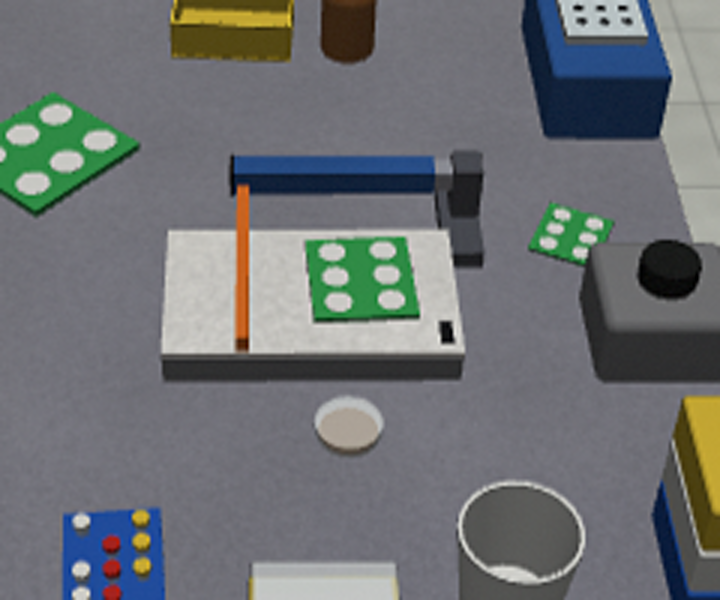

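View pics/wrist0.png

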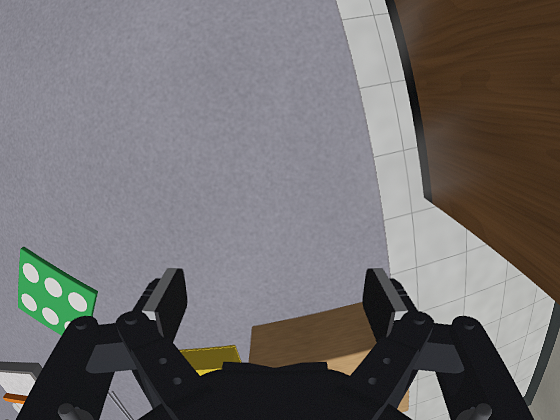

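```bash
cat >> h.py <<'E'
K_s=np.array([[416.57542553,0,279.27209105],[0,416.57542553,215.25366376],[0,0,1]])
SC=(K_s,np.array([1092.80318963,-242.43567043,922.07335778]),rot([-0.2586896,0.79671179,0.51731726,-0.17525085]))
K_d=np.array([[529.39028293,0,289.53718206],[0,529.39028293,212.24726621],[0,0,1]])
SD=(K_d,np.array([502.30615079,-1129.26426655,1093.419225]),rot([-0.40392121,0.91471417,-0.00378987,0.01145792]))
def proj(c,P):
    K,e,Rm=c; q=(np.atleast_2d(P)-e)@Rm; return np.c_[q[:,0]/q[:,2]*K[0,0]+K[0,2], q[:,1]/q[:,2]*K[1,1]+K[1,2]]
def back(c,uv,z):
    K,e,Rm=c; uv=np.atleast_2d(uv); d=np.c_[(uv-K[:2,2])/K[0,0],np.ones(len(uv))]@Rm.T
    return e+d*((z-e[2])/d[:,2])[:,None]
def padw(p,P):
    c,s=np.cos(p[2]),np.sin(p[2]); P=np.atleast_2d(P).astype(float)
    return np.c_[p[0]+c*P[:,0]-s*P[:,1],p[1]+s*P[:,0]+c*P[:,1],P[:,2]]
E
python3 - <<'E'
from h import *
from scipy.optimize import least_squares
f=lambda a:np.array(a)/3+[190,130]-0.33
sc=f([(105,237),(278,177),(419,417),(227,500)]); sd=f([(163,354),(168,230),(447,230),(464,354)])
C=np.array([(-140,-85,40),(-140,85,40),(140,85,40),(140,-85,40)])
print(back(SC,sc,40).round(0),back(SD,sd,40).round(0))
r=lambda p:np.r_[(proj(SC,padw(p,C))-sc[[0,1,2,3]]).ravel(),(proj(SD,padw(p,C))-sd).ravel()]
for cams in "bsd":
    g={"b":r,"s":lambda p:r(p)[:8],"d":lambda p:r(p)[8:]}[cams]
    s=least_squares(g,[600,0,0]); print(cams,s.x,np.round(s.fun,1))
p=least_squares(r,[600,0,0]).x
for n,c in(("sc",SC),("sd",SD)):
    print(n,"stop,axis,tip",((proj(c,padw(p,[(-60,0,41),(30,144,62),(30,166,62)]))-[190,130])*3).round())
print("btn",back(SC,f((444,266)),62))
# plate corners top z48
print("plate sc",back(SC,f([(203,340),(320,290),(375,380),(259,433)]),48).round(0))
print("plate sd",back(SD,f([(315,321),(305,240),(406,237),(419,317)]),48).round(0))
print("forceps",back(SC,f([(456,208),(468,207),(527,312)]),5).round(0))
print("tip world",padw(p,[(30,166,62),(30,144,62)]))
E
```

```text
[[ 413. -113.   40.]
 [ 413.   55.   40.]
 [ 689.   56.   40.]
 [ 692. -112.   40.]] [[ 412. -118.   40.]
 [ 409.   52.   40.]
 [ 688.   53.   40.]
 [ 689. -118.   40.]]
b [ 5.50682068e+02 -2.96460230e+01  6.53608682e-03] [-1.1 -0.3 -0.7 -0.7  0.4  0.5 -0.8 -0.2 -0.4 -0.7  0.3 -0.5  0.7 -0.7
  0.7 -1.1]
s [ 5.51496590e+02 -2.85625729e+01  5.43480984e-03] [-0.5 -0.3 -0.2 -0.7  1.   0.6 -0.3 -0. ]
d [ 5.49670883e+02 -3.26241500e+01  7.04295420e-03] [-0.8  0.1 -0.1  0.2  0.5 -0.   0.5 -0.4]
sc stop,axis,tip [[224. 268.]
 [421. 275.]
 [444. 266.]]
sd stop,axis,tip [[248. 286.]
 [337. 173.]
 [336. 159.]]
btn [[578.37732174 135.96267668  62.        ]]
plate sc [[555. -76.  48.]
 [549.  34.  48.]
 [648.  37.  48.]
 [653. -68.  48.]]
plate sd [[552. -83.  48.]
 [545.  29.  48.]
 [645.  34.  48.]
 [650. -78.  48.]]
forceps [[490. 203.   5.]
 [493. 214.   5.]
 [618. 204.   5.]]
tip world [[579.59644426 136.54651242  62.        ]
 [579.74023715 114.54698235  62.        ]]
```

```bash
cat >> h.py <<'E'
def plan(target,wantz=None):
    s=robot.state(); Rm=rot(s["tool_rot"]); p=s["ee_pos"]
    print("t",round(s["t"],2),"p",p.round(1),"F",s["wrist_force"].round(1),"open",round(s["opening"],1)); print(Rm.round(3))
    if wantz is not None:
        z=Rm[:,2]; 
        for w in (np.array(wantz,float),-np.array(wantz,float)):
            x=Rm[:,0]; a=np.degrees(np.arctan2(np.dot(np.cross(z,w),x),np.dot(z,w))); print("spin",a)
    print("shift in tool axes (before spin)",(Rm.T@(np.array(target)-p)).round(1))
E
python3 - <<'E'
from h import *
plan((579.6,114.5,150),(0.006,-1,0))
s=robot.state(); print(s["joint_positions"])
E
```

```text
t 1.65 p [163.2 629.2 207.4] F [-0.1  1.3 -0.1] open 85.0
[[ 0.    -0.968  0.251]
 [ 0.     0.251  0.968]
 [-1.    -0.     0.   ]]
spin 165.11525105291224
spin -14.884748947087745
shift in tool axes (before spin) [  57.3 -532.3 -393.7]
[-1.30291464  0.32099433 -0.07007088  1.45047776  0.0225855   1.37079807
 -0.05689427]
```

Emit:
carry_out([
  [0, 0, 0],
  [0, 0, 0],
  [0, -23, -28],
  [0, -23, -28],
  [0, -23, -28],
], hand=[100, 100, 100, 100, 100], spin=[-7, -7, -0.9, 0, 0])

```text
t: 2.07
ee_pos: [232.5, 544.4, 207.1]
tool_rot: [-0.498, 0.502, -0.498, -0.502]
wrist_force: [0.7, 0.4, -0.1]
opening: 85.5
```

Emit:
carry_out([
  [0, -23, -28],
  [0, -23, -28],
  [0, -23, -28],
  [0, -23, -28],
  [0, -23, -28],
], hand=[100, 100, 100, 100, 100], spin=[0, 0, 0, 0, 0])

```text
t: 2.48
ee_pos: [349.1, 404.5, 207.6]
tool_rot: [0.499, -0.502, 0.498, 0.502]
wrist_force: [0.9, 1.2, 0.6]
opening: 85.4
```

Emit:
carry_out([
  [0, -23, -28],
  [0, -23, -28],
  [0, -23, -28],
  [0, -23, -28],
  [0, -23, -28],
], hand=[100, 100, 100, 100, 100], spin=[0, 0, 0, 0, 0])

```text
t: 2.9
ee_pos: [465.0, 265.2, 207.7]
tool_rot: [-0.499, 0.502, -0.498, -0.502]
wrist_force: [0.5, 1.4, -0.5]
opening: 85.5
```

Emit:
carry_out([
  [0, -23, -28],
  [0, -23, -28],
  [0, -23, -28],
  [0, -10, -20],
  [0, 0, 0],
], hand=[100, 100, 80, 70, 70], spin=[0, 0, 0, 0, 0])

```text
t: 3.32
ee_pos: [546.6, 156.1, 207.6]
tool_rot: [0.5, -0.5, 0.501, 0.498]
wrist_force: [0.4, 0.2, -0.5]
opening: 59.7
```

Run:
```python
from h import *
plan((579.6,114.5,150),(0.006,-1,0))
```

```text
t 3.32 p [546.6 156.1 207.6] F [ 0.4  0.2 -0.5] open 59.7
[[ 0.002 -1.     0.003]
 [-0.003  0.003  1.   ]
 [-1.    -0.002 -0.003]]
spin 179.4678998333449
spin -0.5321001666551314
shift in tool axes (before spin) [ 57.7 -33.  -41.3]
```

Emit:
carry_out([
  [20, -16, -20],
  [20, -17, -21],
], hand=[70, 70], spin=[0, 0])

```text
t: 3.48
ee_pos: [577.8, 124.7, 168.4]
tool_rot: [0.499, -0.503, 0.496, 0.503]
wrist_force: [0.7, -0.3, -0.8]
opening: 60.0
```

Run:
```python
from h import *
p=read_camera("wrist"); cv2.imwrite("pics/w1.png",p["color"]); print({k:v for k,v in p.items() if k!="color"})
print(landmark_of(p,"button_tip"), robot.state()["ee_pos"])
import pickle; pickle.dump({k:v for k,v in p.items()},open("w1.pkl","wb"))
```

```text
{'camera_matrix': array([[325.1922621 ,   0.        , 274.4539731 ],
       [  0.        , 325.1922621 , 208.20576418],
       [  0.        ,   0.        ,   1.        ]]), 'eye': array([495.50593541, 123.11255271, 334.26685704]), 'orientation': array([0.11314194, 0.6941338 , 0.70114441, 0.11736132]), 'shot': 4}
[{'centre': [0.4729, 0.513], 'conf': 0.45}] [576.7275553  117.43700659 164.02308418]
```

View pics/w1.png

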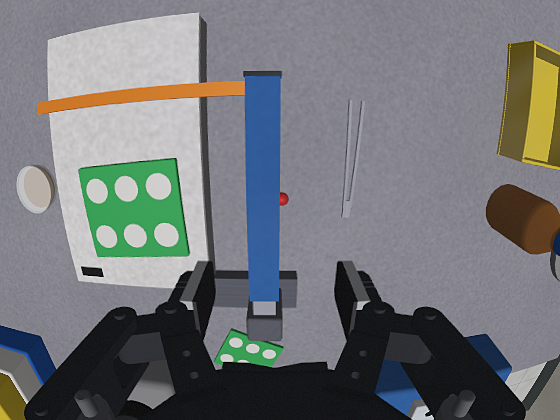

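```bash
cat >> h.py <<'E'
def fish(p,uv,z):
    K=p["camera_matrix"]; d=(np.atleast_2d(uv)-K[:2,2])/K[0,0]; r=np.linalg.norm(d,axis=1)
    q=np.c_[d*(np.sin(r)/r)[:,None],np.cos(r)]@rot(p["orientation"]).T
    return p["eye"]+q*((z-p["eye"][2])/q[:,2])[:,None]
E
python3 - <<'E'
from h import *
import pickle; p=pickle.load(open("w1.pkl","rb"))
c=p["color"][130:300,180:340]; cv2.imwrite("pics/w1c.png",cv2.resize(c,None,fx=3.5,fy=3.5,interpolation=2))
print("btn",fish(p,(283.5,199),62)); print("slv",fish(p,[(246,140),(280,140),(247,199),(280,199),(248,260),(279.5,260)],76))
print("slv end/stop",fish(p,[(244,77),(281,77),(220,97)],[76]),"pad edge",fish(p,[(200,14),(212,270)],40))
print("plate",fish(p,[(79,169),(176,158),(188,254),(97,256)],48),"forceps",fish(p,[(350,100),(363,102),(346,216)],5))
plan((579.6,114.5,150),(0.006,-1,0))
E
```

```text
btn [[579.38427879 133.10602858  62.        ]]
slv [[526.13240784 101.9077246   76.        ]
 [525.98928736 128.94755321  76.        ]
 [575.34094641 102.21314061  76.        ]
 [575.10000006 129.68168369  76.        ]
 [632.48251678 101.9704271   76.        ]
 [632.13106997 130.2012096   76.        ]]
slv end/stop [[475.79327443 100.34208979  76.        ]
 [475.7586352  129.07839693  76.        ]
 [491.39719461  81.40688026  76.        ]] pad edge [[411.79948673  56.56908254  40.        ]
 [664.45456469  60.72620767  40.        ]]
plate [[552.51780039 -73.62943294  48.        ]
 [545.00735909  34.68148983  48.        ]
 [642.25620205  38.82574673  48.        ]
 [650.16923209 -69.55076198  48.        ]] forceps [[490.95998686 200.94292801   5.        ]
 [492.12826884 214.77896204   5.        ]
 [615.6397208  204.32842218   5.        ]]
t 3.58 p [576.7 117.4 164. ] F [-0.1  0.5 -1.3] open 59.8
[[-0.004 -1.    -0.   ]
 [-0.004 -0.     1.   ]
 [-1.     0.004 -0.004]]
spin 179.67634407858029
spin -0.32365592141973826
shift in tool axes (before spin) [14.  -2.9 -2.9]
```

View pics/w1c.png

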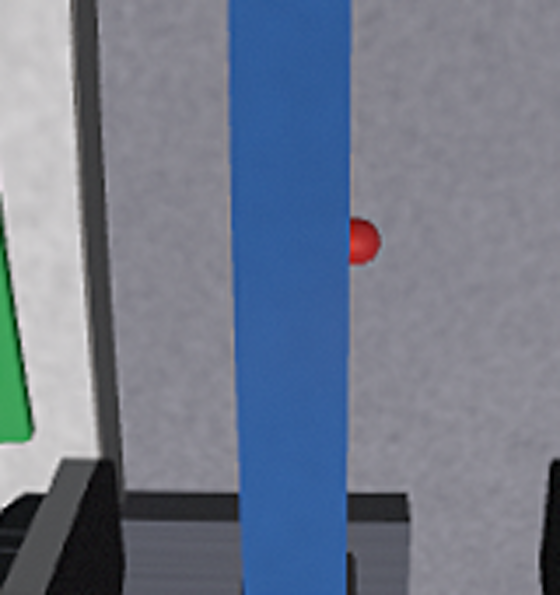

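Emit:
carry_out([
  [30, -3, -2],
  [30, 0, 0],
  [30, 0, 0],
  [31, 0, 0],
  [0, 0, 0],
], hand=[70, 70, 70, 70, 70], spin=[-0.3, 0, 0, 0, 0])

```text
t: 4.0
ee_pos: [574.6, 120.8, 40.5]
tool_rot: [0.493, -0.501, 0.5, 0.505]
wrist_force: [-2.5, -0.1, -1.4]
opening: 59.6
```

Run:
```python
from h import *
p=read_camera("wrist"); cv2.imwrite("pics/w2.png",p["color"])
plan((579.5,115.5,42),(0.006,-1,0))
```

```text
t 4.05 p [576.7 121.   43.6] F [1. 0. 0.] open 59.6
[[-0.007 -1.    -0.013]
 [-0.002 -0.013  1.   ]
 [-1.     0.007 -0.001]]
spin -179.61703352633612
spin 0.38296647366389186
shift in tool axes (before spin) [ 1.6 -2.7 -5.6]
```

View pics/w2.png

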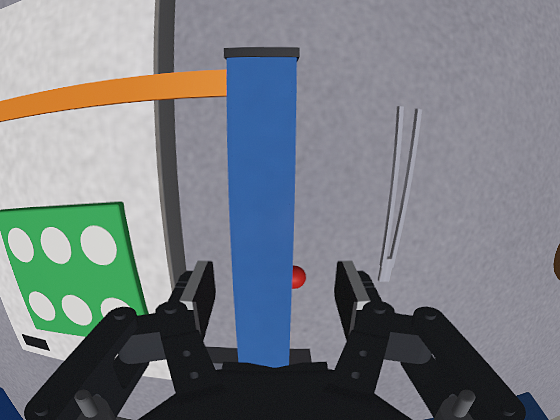

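Emit:
carry_out([
  [0, -2, -5],
  [0, 0, 0],
  [0, 0, 0],
  [0, 0, 0],
  [0, 0, 0],
], hand=[70, 60, 30, 20, 20], spin=[0, 0, 0, 0, 0], force=50)

```text
t: 4.47
ee_pos: [583.8, 115.1, 48.8]
tool_rot: [-0.498, 0.504, -0.496, -0.502]
wrist_force: [-0.1, -1.5, 7.1]
opening: 25.4
```

Emit:
carry_out([
  [0, 0, 0],
  [0, 0, 0],
  [0, 0, 0],
], hand=[10, 10, 10], spin=[0, 0, 0], force=50)

```text
t: 4.72
ee_pos: [583.8, 115.1, 48.8]
tool_rot: [-0.498, 0.504, -0.496, -0.502]
wrist_force: [0.4, -1.0, 6.2]
opening: 25.4
```

Run:
```python
from h import *
p=read_camera("wrist"); cv2.imwrite("pics/w3.png",p["color"])
plan((579.5,115.5,42),(0.006,-1,0))
```

```text
t 4.77 p [583.8 115.1  48.8] F [-1.5 -1.5  5.5] open 25.5
[[ 0.004 -1.    -0.011]
 [ 0.001 -0.011  1.   ]
 [-1.    -0.004  0.   ]]
spin -179.70658333896546
spin 0.29341666103455966
shift in tool axes (before spin) [6.8 4.3 0.4]
```

View pics/w3.png

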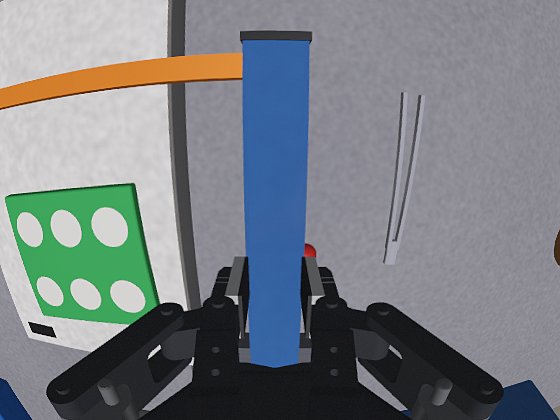

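Run:
```python
from h import *
p=cv2.imread("pics/w3.png"); cv2.imwrite("pics/w3c.png",cv2.resize(p[220:380,190:360],None,fx=3.5,fy=3.5,interpolation=2))
p=read_camera("wrist"); print(p["eye"],p["orientation"])
print(fish(p,[(311,252)],62), fish(p,[(243,38),(311,38)],76))
s=robot.state(); print(s["ee_pos"],s["joint_positions"],s["wrist_force"],s["moment"])
```

```text
[501.40989183 113.88355805 214.62070883] [0.11422344 0.69365368 0.70153838 0.11679678]
[[577.46650389 134.23774821  62.        ]] [[473.9338701  100.72033536  76.        ]
 [473.51695946 129.03570273  76.        ]]
[583.76667932 115.06450272  48.80231147] [-0.53940259  0.33868101  0.35592955  1.78549663 -0.13456062  1.03744542
  1.44799002] [-0.79411528 -1.20167189  5.85686366] [-0.42186073  0.17634308 -0.04808449]
```

View pics/w3c.png

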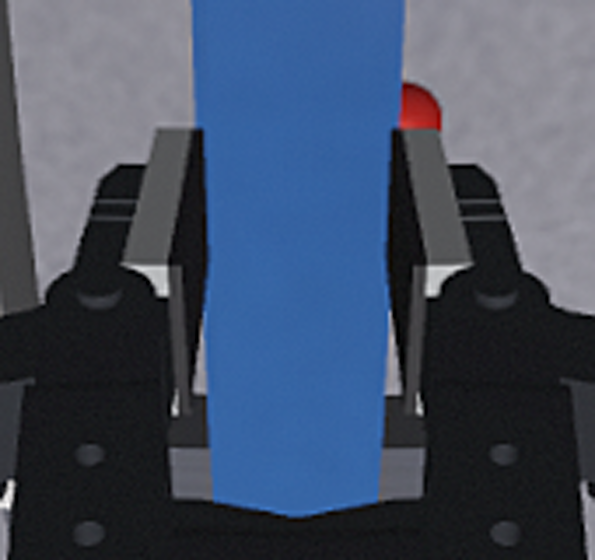

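```bash
cat >> h.py <<'E'
def fproj(p,P):
    q=(np.atleast_2d(np.array(P,float))-p["eye"])@rot(p["orientation"]); n=np.linalg.norm(q[:,:2],axis=1)
    th=np.arctan2(n,q[:,2]); return p["camera_matrix"][:2,2]+q[:,:2]/n[:,None]*(th*325.19)[:,None]
E
python3 - <<'E'
from h import *
import bench
K=np.array([[325.1922621,0,274.4539731],[0,325.19,208.20576],[0,0,1]])
p=dict(camera_matrix=K,eye=np.array([501.40989183,113.88355805,214.62070883]),orientation=[0.11422344,0.69365368,0.70153838,0.11679678])
for x in (573,579,585):
  for z in (46,52,58,64,70,76): print(x,z,fproj(p,[(x,129,z),(x,137,z)]).round(0).tolist())
E
```

```text
573 46 [[299.0, 232.0], [313.0, 232.0]]
573 52 [[300.0, 237.0], [315.0, 237.0]]
573 58 [[301.0, 241.0], [316.0, 241.0]]
573 64 [[302.0, 246.0], [317.0, 246.0]]
573 70 [[303.0, 251.0], [319.0, 251.0]]
573 76 [[304.0, 257.0], [320.0, 257.0]]
579 46 [[299.0, 242.0], [313.0, 242.0]]
579 52 [[300.0, 246.0], [314.0, 246.0]]
579 58 [[300.0, 251.0], [315.0, 251.0]]
579 64 [[301.0, 256.0], [316.0, 256.0]]
579 70 [[302.0, 262.0], [318.0, 262.0]]
579 76 [[303.0, 268.0], [319.0, 267.0]]
585 46 [[298.0, 251.0], [312.0, 251.0]]
585 52 [[299.0, 256.0], [313.0, 256.0]]
585 58 [[300.0, 261.0], [314.0, 261.0]]
585 64 [[301.0, 266.0], [316.0, 266.0]]
585 70 [[302.0, 272.0], [317.0, 272.0]]
585 76 [[303.0, 278.0], [318.0, 278.0]]
```

Run:
```python
from h import *
for n,c in (("side",SD),("scene",SC)):
    p=read_camera(n)["color"]
    u,v=proj(c,(580,115,60))[0].astype(int); print(n,u,v, proj(c,[(579.5,137,62),(573,129,50),(595,129,50),(573,101,50),(584,115,49)]).round(1).tolist())
    cr=p[max(0,v-70):v+40,u-60:u+60]; cv2.imwrite(f"pics/{n}3.png",cv2.resize(cr,None,fx=5,fy=5,interpolation=2)); print("origin",u-60,max(0,v-70))
```

```text
side 302 187 [[301.9, 182.9], [299.8, 187.5], [306.9, 187.5], [300.1, 193.4], [303.5, 190.7]]
origin 242 117
scene 330 222 [[338.2, 218.5], [333.8, 220.4], [337.9, 226.8], [324.1, 224.1], [331.0, 225.7]]
origin 270 152
```

View pics/side3.png

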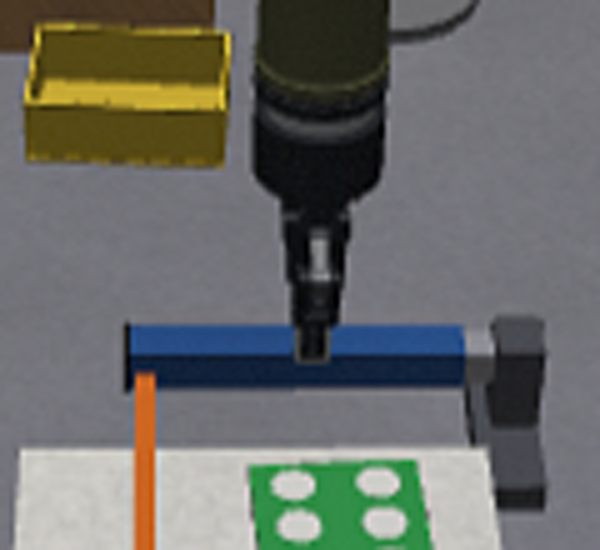

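View pics/scene3.png

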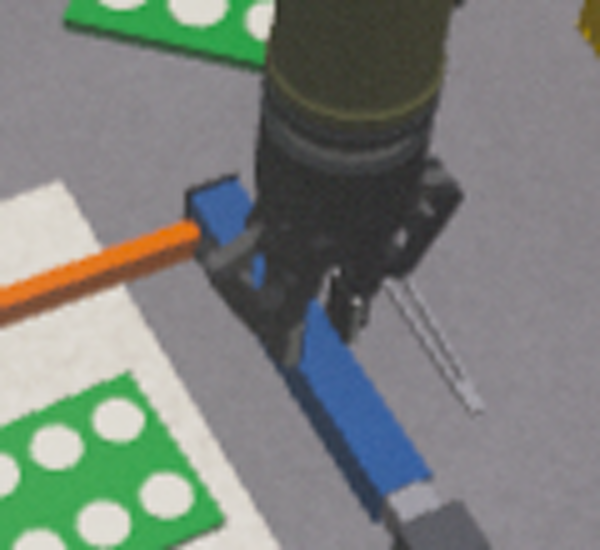

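Run:
```python
from h import *
for x in (576,587,598):
  for z in (50,60,70,76): print(x,z,"side crop",((proj(SD,(x,98,z))-[242,117])*5).round().tolist(),"scene crop",((proj(SC,(x,98,z))-[270,152])*5).round().tolist())
```

```text
576 50 side crop [[295.0, 385.0]] scene crop [[268.0, 367.0]]
576 60 side crop [[296.0, 373.0]] scene crop [[270.0, 355.0]]
576 70 side crop [[296.0, 360.0]] scene crop [[271.0, 344.0]]
576 76 side crop [[297.0, 352.0]] scene crop [[272.0, 337.0]]
587 50 side crop [[313.0, 385.0]] scene crop [[278.0, 383.0]]
587 60 side crop [[314.0, 373.0]] scene crop [[280.0, 372.0]]
587 70 side crop [[315.0, 360.0]] scene crop [[281.0, 360.0]]
587 76 side crop [[315.0, 352.0]] scene crop [[282.0, 353.0]]
598 50 side crop [[331.0, 385.0]] scene crop [[288.0, 399.0]]
598 60 side crop [[332.0, 373.0]] scene crop [[290.0, 388.0]]
598 70 side crop [[333.0, 360.0]] scene crop [[292.0, 377.0]]
598 76 side crop [[333.0, 352.0]] scene crop [[293.0, 370.0]]
```

Emit:
carry_out([
  [0, 0, 0],
  [0, 0, 0],
  [0, 0, 0],
  [0, 7, 0],
  [10, 0, 0],
], hand=[70, 70, 70, 70, 70], spin=[0, 0, 0, 0, 0])

```text
t: 5.33
ee_pos: [575.2, 115.9, 37.6]
tool_rot: [-0.498, 0.503, -0.496, -0.503]
wrist_force: [0.0, -0.2, -0.7]
opening: 59.4
```

Emit:
carry_out([
  [11, 0, 0],
  [0, 0, 0],
  [0, 0, 0],
  [0, 0, 0],
], hand=[70, 70, 70, 70], spin=[0, 0, 0, 0])

```text
t: 5.67
ee_pos: [574.9, 115.2, 24.9]
tool_rot: [0.497, -0.503, 0.497, 0.503]
wrist_force: [-0.8, -0.3, 0.2]
opening: 59.5
```

Run:
```python
from h import *
p=read_camera("wrist"); cv2.imwrite("pics/w4.png",p["color"])
p=read_camera("side")["color"];cv2.imwrite("pics/s4.png",cv2.resize(p[117:227,242:362],None,fx=5,fy=5,interpolation=2))
plan((579.5,115.5,28),(0.006,-1,0))
```

```text
t 5.77 p [575.4 115.4  25.5] F [0.3 0.6 0.3] open 59.6
[[ 0.001 -1.    -0.012]
 [ 0.    -0.012  1.   ]
 [-1.    -0.001  0.   ]]
spin -179.68477070065785
spin 0.31522929934216387
shift in tool axes (before spin) [-2.5 -4.1  0. ]
```

View pics/w4.png

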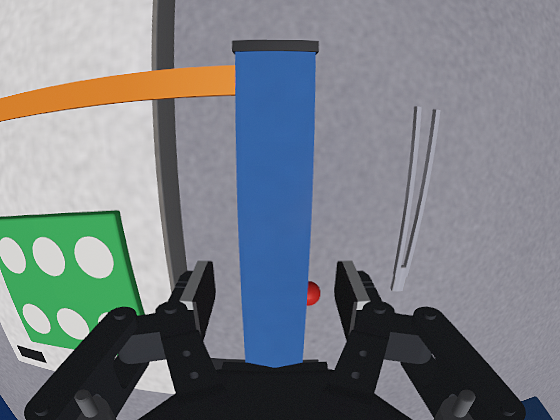

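View pics/s4.png

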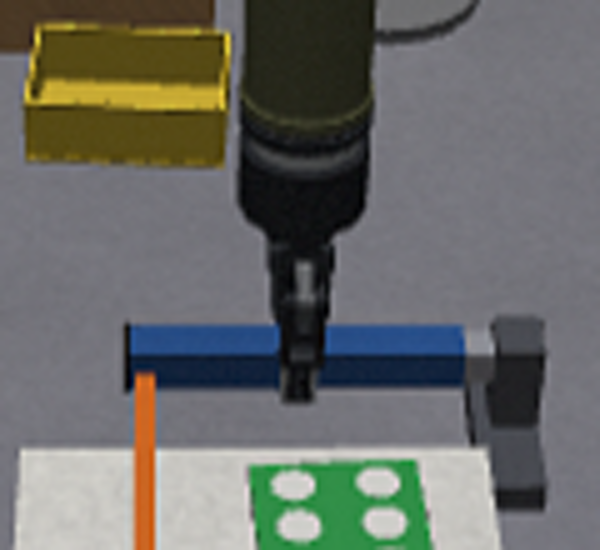

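Emit:
carry_out([
  [0, -1, 0],
  [0, 0, 0],
  [0, 0, 0],
  [0, 0, 0],
  [0, 0, 0],
], hand=[60, 40, 20, 10, 10], spin=[0, 0, 0, 0, 0], force=50)

```text
t: 6.18
ee_pos: [576.8, 115.0, 26.2]
tool_rot: [-0.498, 0.503, -0.497, -0.502]
wrist_force: [-0.6, -0.1, 5.2]
opening: 27.1
```

Emit:
carry_out([
  [0, 0, 0],
  [0, 0, 0],
], hand=[10, 10], spin=[0, 0])

```text
t: 6.35
ee_pos: [576.8, 115.0, 26.2]
tool_rot: [-0.498, 0.503, -0.497, -0.502]
wrist_force: [-0.3, -1.3, 5.2]
opening: 27.0
```

Run:
```python
from h import *
p=read_camera("wrist")["color"]; cv2.imwrite("pics/w5.png",cv2.resize(p[200:400,150:400],None,fx=3,fy=3))
plan((579.5,115.5,28),(0.006,-1,0))
```

```text
t 6.4 p [576.8 115.   26.2] F [-1.1 -1.5  5.1] open 27.0
[[ 0.001 -1.    -0.011]
 [ 0.    -0.011  1.   ]
 [-1.    -0.001  0.   ]]
spin -179.71817001714209
spin 0.28182998285794153
shift in tool axes (before spin) [-1.8 -2.7  0.5]
```

View pics/w5.png

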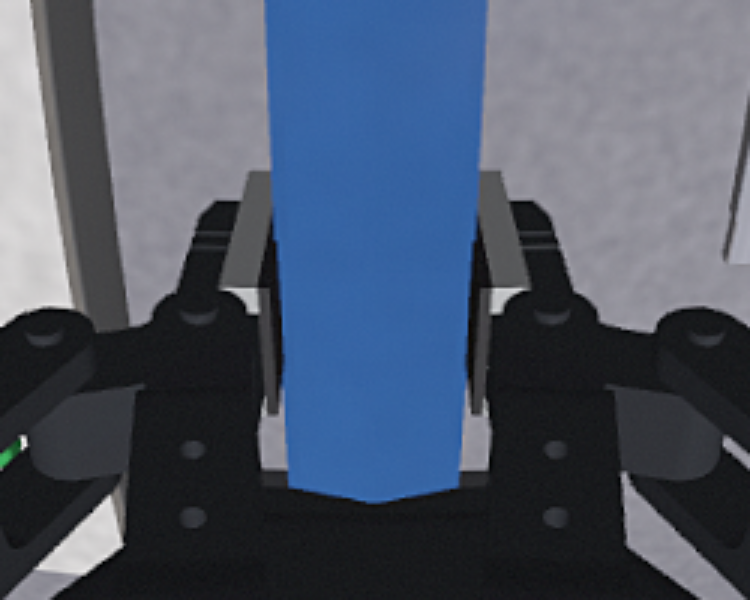

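Emit:
carry_out([
  [0, 6, 0],
  [0, 8, 0],
  [0, 8, 0],
  [0, 6, 0],
  [0, 0, 0],
], hand=[10, 10, 10, 10, 10], spin=[0, 0, 0, 0, 0])

```text
t: 6.82
ee_pos: [547.6, 114.8, 26.2]
tool_rot: [-0.497, 0.503, -0.497, -0.503]
wrist_force: [-0.4, -1.3, 7.8]
opening: 27.4
```

Run:
```python
from h import *
p=read_camera("wrist")["color"]; cv2.imwrite("pics/w6.png",p)
plan((579.5,115.5,28),(0.006,-1,0))
```

```text
t 6.87 p [547.5 114.8  26.1] F [-1.7 -2.1  8.2] open 27.0
[[-0.    -1.    -0.011]
 [ 0.    -0.011  1.   ]
 [-1.     0.     0.   ]]
spin -179.6984020137923
spin 0.30159798620770856
shift in tool axes (before spin) [ -1.9 -32.    0.3]
```

View pics/w6.png

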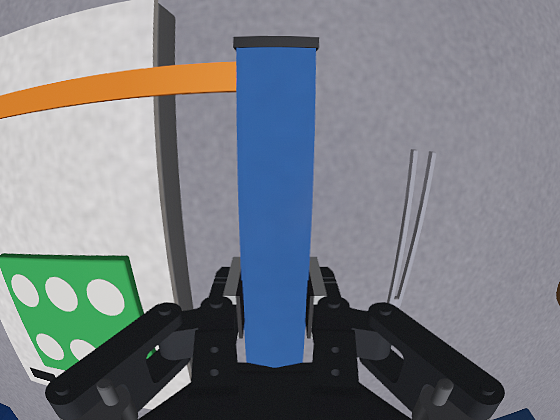

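Emit:
carry_out([
  [0, 4, 0],
  [0, 3, 0],
  [0, 2, 0],
  [0, 1, 0],
  [0, 0, 0],
], hand=[10, 10, 10, 10, 10], spin=[0, 0, 0, 0, 0])

```text
t: 7.28
ee_pos: [537.5, 114.7, 26.1]
tool_rot: [0.497, -0.503, 0.497, 0.503]
wrist_force: [-1.5, -1.9, 10.4]
opening: 26.9
```

Emit:
carry_out([
  [0, 1, 0],
  [0, 0.5, 0],
  [0, 0, 0],
], hand=[10, 10, 10], spin=[0, 0, 0])

```text
t: 7.53
ee_pos: [536.7, 114.7, 26.1]
tool_rot: [-0.497, 0.503, -0.497, -0.503]
wrist_force: [1.2, -0.8, 7.7]
opening: 27.0
```

Run:
```python
from h import *
p=read_camera("wrist")["color"]; cv2.imwrite("pics/w7.png",cv2.resize(p[200:400,150:400],None,fx=3,fy=3))
p=read_camera("scene")["color"]; cv2.imwrite("pics/sc7.png",cv2.resize(p[150:300,240:400],None,fx=4,fy=4,interpolation=2))
plan((579.5,115.5,28),(0.006,-1,0))
```

```text
t 7.63 p [536.7 114.7  26.1] F [ 0.9 -2.   8.2] open 27.3
[[ 0.001 -1.    -0.011]
 [ 0.    -0.011  1.   ]
 [-1.    -0.001  0.   ]]
spin -179.70443555121747
spin 0.2955644487825337
shift in tool axes (before spin) [ -1.8 -42.8   0.3]
```

View pics/w7.png

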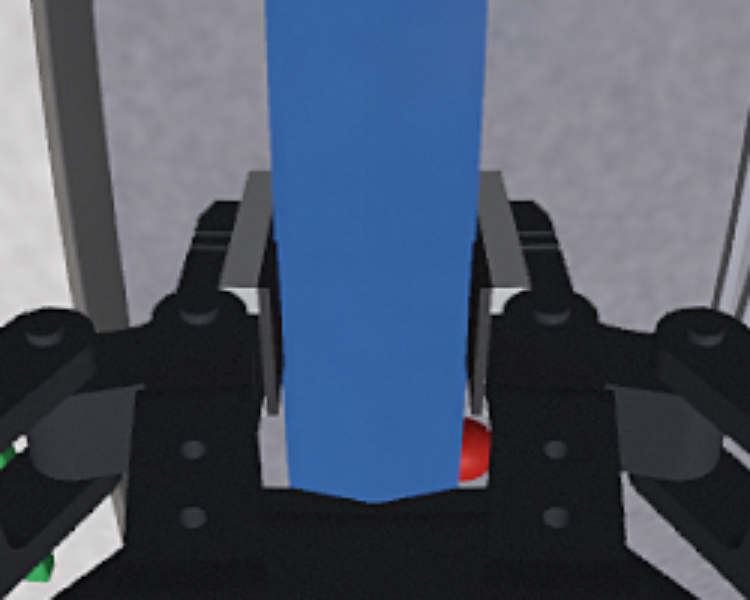

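View pics/sc7.png

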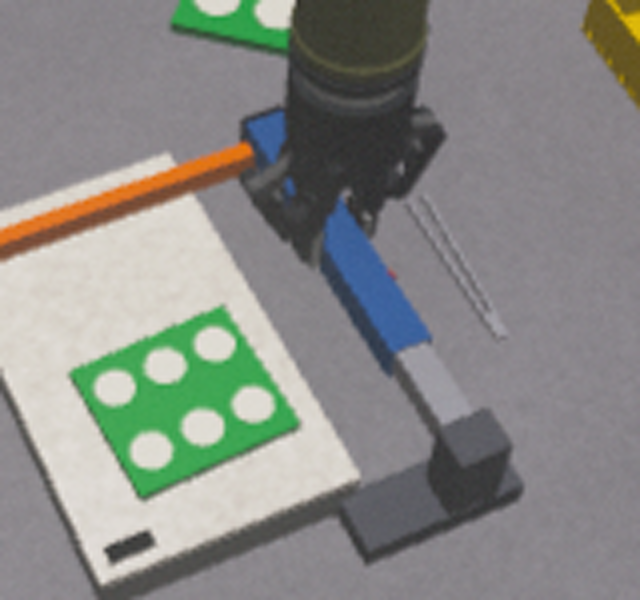

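Emit:
carry_out([
  [0, 0, 0],
  [0, 0, 0],
  [0, 0, 0],
  [-30, 0, 0],
  [-30, 0, 0],
], hand=[70, 70, 70, 70, 70], spin=[0, 0, 0, 0, 0])

```text
t: 8.05
ee_pos: [533.5, 114.6, 83.3]
tool_rot: [0.495, -0.502, 0.499, 0.504]
wrist_force: [0.6, 1.6, 0.4]
opening: 59.7
```

Emit:
carry_out([
  [-25, 0, 0],
  [0, -16, -35],
  [0, -16, -35],
  [0, -16, -35],
  [0, -14, -31],
], hand=[70, 0, 0, 0, 0], spin=[0, 0, 0, 0, 0], force=40)

```text
t: 8.47
ee_pos: [600.0, -22.1, 110.0]
tool_rot: [0.497, -0.503, 0.497, 0.503]
wrist_force: [0.7, 0.3, -0.1]
opening: 11.4
```

Emit:
carry_out([
  [0, 0, 0],
  [0, 0, 0],
], hand=[0, 0], spin=[0, 0])

```text
t: 8.63
ee_pos: [599.6, -23.1, 109.4]
tool_rot: [0.498, -0.501, 0.499, 0.502]
wrist_force: [-0.1, -0.1, 0.3]
opening: -0.5
```

Run:
```python
from h import *
import pickle
p=read_camera("wrist"); cv2.imwrite("pics/w8.png",p["color"]); pickle.dump(p,open("w8.pkl","wb"))
p=read_camera("side")["color"]; cv2.imwrite("pics/sd8.png",cv2.resize(p[100:270,220:380],None,fx=3.5,fy=3.5,interpolation=2))
p=read_camera("scene")["color"]; cv2.imwrite("pics/sc8.png",cv2.resize(p[150:300,220:400],None,fx=4,fy=4,interpolation=2))
plan((599,-22,100),(0.006,-1,0))
```

```text
t 8.78 p [599.3 -18.4 109.6] F [ 0.4  0.5 -0.4] open -0.5
[[-0.002 -1.    -0.014]
 [ 0.001 -0.014  1.   ]
 [-1.     0.002  0.001]]
spin -179.56093345864537
spin 0.43906654135463596
shift in tool axes (before spin) [ 9.6  0.3 -3.6]
```

View pics/w8.png

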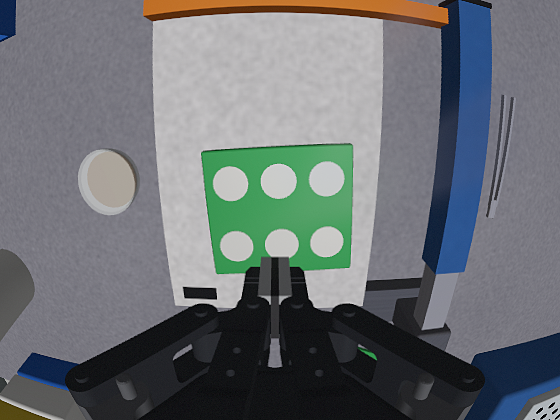

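View pics/sd8.png

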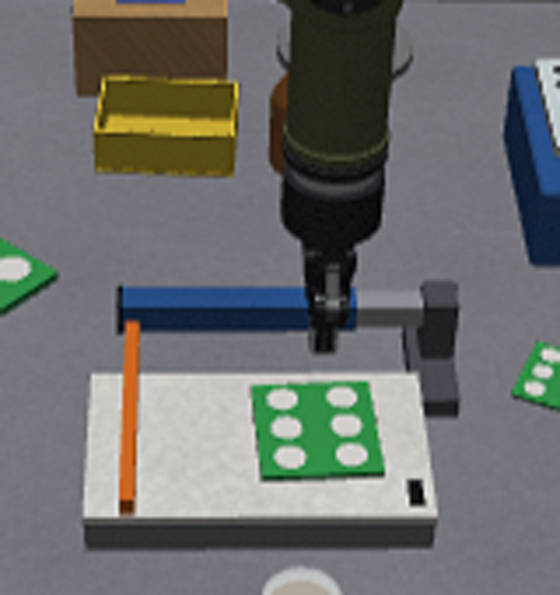

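View pics/sc8.png

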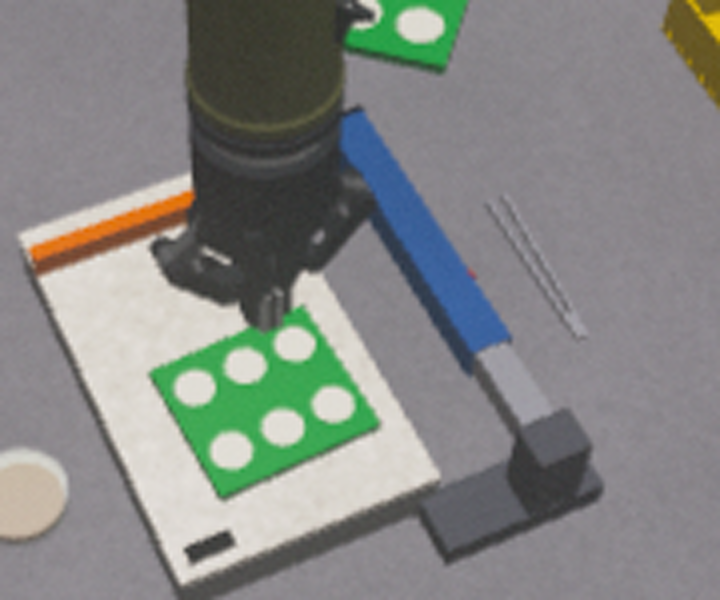

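Run:
```python
from h import *
import pickle; p=pickle.load(open("w8.pkl","rb"))
a=fish(p,[(202,152),(353,144),(351,267),(217,273)],48); print(a.round(1)); print("edge ang",np.degrees(np.arctan2(-(a[1]-a[0])[0],(a[1]-a[0])[1])),"centre",a.mean(0))
print("stop lower +x edge px ->x (z=41,y)",fish(p,[(160,19),(270,12),(380,19)],60).round(1), "pad L/R edge",fish(p,[(157,100),(380,100)],40).round(1))
s=robot.state(); print(s["ee_pos"])
```

```text
[[552.2 -75.2  48. ]
 [545.5  32.7  48. ]
 [644.1  39.4  48. ]
 [650.  -69.3  48. ]]
edge ang 3.5647890749176083 centre [597.95904216 -18.09135412  48.        ]
stop lower +x edge px ->x (z=41,y) [[ 456.1 -101.4   60. ]
 [ 455.9  -27.    60. ]
 [ 455.8   46.8   60. ]] pad L/R edge [[ 512.9 -110.8   40. ]
 [ 512.4   54.1   40. ]]
[599.2895667  -18.39895127 109.62583426]
```

Emit:
carry_out([
  [20, 0, 0],
  [20, 0, 0],
  [5, 0, 0],
  [0, 0, 0],
], hand=[0, 0, 0, 0], spin=[0, 0, 0, 0])

```text
t: 9.12
ee_pos: [598.1, -18.5, 63.4]
tool_rot: [0.496, -0.502, 0.497, 0.505]
wrist_force: [-0.5, 0.6, -0.4]
opening: 0.3
```

Emit:
carry_out([
  [4, 0, 0],
  [4, 0, 0],
  [4, 0, 0],
  [0, 0, 0],
], hand=[0, 0, 0, 0], spin=[0, 0, 0, 0])

```text
t: 9.45
ee_pos: [599.9, -20.2, 53.1]
tool_rot: [0.497, -0.503, 0.497, 0.503]
wrist_force: [-0.6, 0.8, -0.1]
opening: -0.1
```

Run:
```python
from h import *
p=read_camera("side")["color"]; cv2.imwrite("pics/sd9.png",cv2.resize(p[150:270,240:380],None,fx=4,fy=4,interpolation=2))
plan((598,-18,50),(0.006,-1,0))
```

```text
t 9.5 p [600.1 -20.3  53.3] F [-0.1 -0.1 -0.2] open -0.1
[[-0.    -1.    -0.012]
 [ 0.    -0.012  1.   ]
 [-1.     0.     0.   ]]
spin -179.68232560433503
spin 0.3176743956649794
shift in tool axes (before spin) [3.3 2.  2.3]
```

View pics/sd9.png

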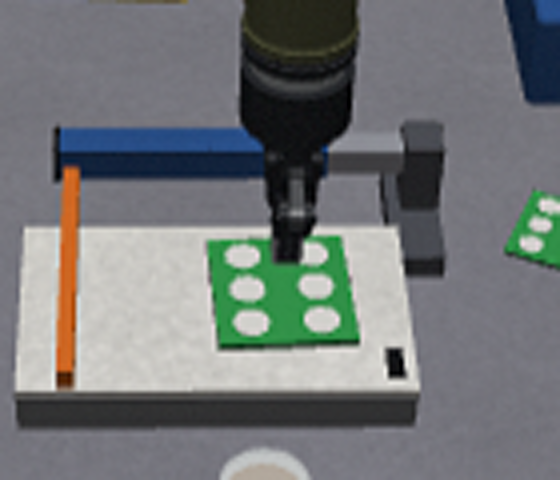

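Emit:
carry_out([
  [5, 1, 1],
  [4, 1, 1],
  [3, 0, 0],
  [0, 0, 0],
  [0, 0, 0],
], hand=[0, 0, 0, 0, 0], spin=[0, 0, 0, 0, 0])

```text
t: 9.92
ee_pos: [597.8, -18.3, 41.0]
tool_rot: [0.497, -0.503, 0.497, 0.503]
wrist_force: [0.2, 0.1, -0.2]
opening: -0.1
```

Emit:
carry_out([
  [2, 0, 0],
  [2, 0, 0],
  [0, 0, 0],
  [0, 0, 0],
], hand=[0, 0, 0, 0], spin=[0, 0, 0, 0])

```text
t: 10.25
ee_pos: [598.0, -18.4, 37.2]
tool_rot: [0.497, -0.503, 0.497, 0.503]
wrist_force: [-0.4, 0.3, -0.0]
opening: 0.3
```

Emit:
carry_out([
  [2, 0, 0],
  [1, 0, 0],
  [0, 0, 0],
  [0, 0, 0],
], hand=[0, 0, 0, 0], spin=[0, 0, 0, 0])

```text
t: 10.58
ee_pos: [598.0, -18.3, 34.2]
tool_rot: [0.497, -0.503, 0.497, 0.503]
wrist_force: [0.6, -0.5, 0.9]
opening: 0.2
```

Emit:
carry_out([
  [1, 0, 0],
  [1, 0, 0],
  [1, 0, 0],
  [0, 0, 0],
], hand=[0, 0, 0, 0], spin=[0, 0, 0, 0])

```text
t: 10.92
ee_pos: [597.9, -18.3, 31.1]
tool_rot: [0.497, -0.503, 0.497, 0.503]
wrist_force: [-0.3, -0.8, -0.3]
opening: -0.1
```

Emit:
carry_out([
  [1, 0, 0],
  [1, 0, 0],
  [0, 0, 0],
  [0, 0, 0],
], hand=[0, 0, 0, 0], spin=[0, 0, 0, 0])

```text
t: 11.25
ee_pos: [598.0, -18.3, 29.3]
tool_rot: [0.497, -0.503, 0.497, 0.503]
wrist_force: [0.2, -0.1, 0.5]
opening: 0.1
```

Run:
```python
from h import *
p=read_camera("side")["color"]; cv2.imwrite("pics/sd10.png",cv2.resize(p[150:270,240:380],None,fx=4,fy=4,interpolation=2))
plan((598,-18,50),(0.006,-1,0))
```

```text
t 11.3 p [598.1 -18.3  29.3] F [-0.3  0.7  0.1] open -0.2
[[-0.    -1.    -0.012]
 [ 0.    -0.012  1.   ]
 [-1.     0.     0.   ]]
spin -179.68475792204228
spin 0.3152420779577371
shift in tool axes (before spin) [-20.7   0.1   0.3]
```

View pics/sd10.png

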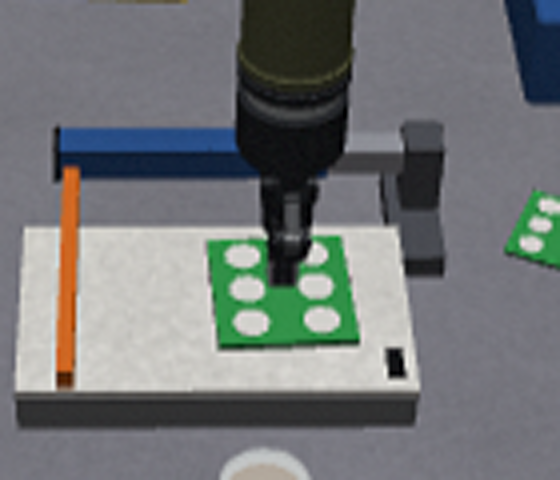

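Emit:
carry_out([
  [1, 0, 0],
  [1, 0, 0],
  [0, 0, 0],
  [0, 0, 0],
], hand=[0, 0, 0, 0], spin=[0, 0, 0, 0])

```text
t: 11.63
ee_pos: [598.0, -18.4, 27.2]
tool_rot: [0.497, -0.503, 0.497, 0.503]
wrist_force: [-0.2, 0.6, -0.1]
opening: 0.0
```

Emit:
carry_out([
  [1, 0, 0],
  [0, 0, 0],
  [0, 0, 0],
  [0, 0, 0],
], hand=[0, 0, 0, 0], spin=[0, 0, 0, 0])

```text
t: 11.97
ee_pos: [598.1, -18.3, 26.3]
tool_rot: [-0.497, 0.503, -0.497, -0.503]
wrist_force: [0.6, 0.6, 0.4]
opening: -0.1
```

Emit:
carry_out([
  [1, 0, 0],
  [0, 0, 0],
  [1, 0, 0],
  [0, 0, 0],
], hand=[0, 0, 0, 0], spin=[0, 0, 0, 0])

```text
t: 12.3
ee_pos: [598.1, -18.3, 24.2]
tool_rot: [0.497, -0.503, 0.497, 0.503]
wrist_force: [-0.3, -0.0, 0.6]
opening: -0.2
```

Run:
```python
from h import *
p=read_camera("wrist"); cv2.imwrite("pics/w11.png",p["color"])
p=read_camera("side")["color"]; cv2.imwrite("pics/sd11.png",cv2.resize(p[180:260,260:370],None,fx=6,fy=6,interpolation=2))
print((proj(SD,[(598,-18,z) for z in (48,55,60)])-[260,180])*6)
plan((598,-18,50),(0.006,-1,0))
```

```text
[[299.84088689 243.80705421]
 [300.48187608 233.17133831]
 [300.94216081 225.53399018]]
t 12.4 p [598.1 -18.4  24.3] F [ 0.1 -0.5  0.9] open 0.3
[[-0.    -1.    -0.011]
 [ 0.    -0.011  1.   ]
 [-1.     0.     0.   ]]
spin -179.6870114071861
spin 0.31298859281388103
shift in tool axes (before spin) [-25.7   0.1   0.4]
```

View pics/sd11.png

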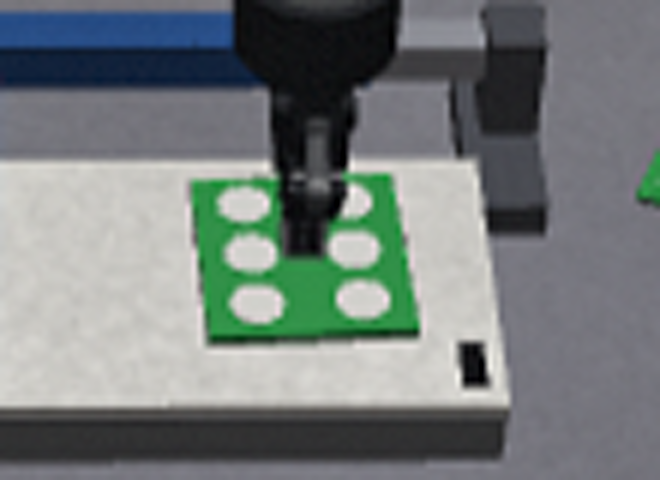

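View pics/w11.png

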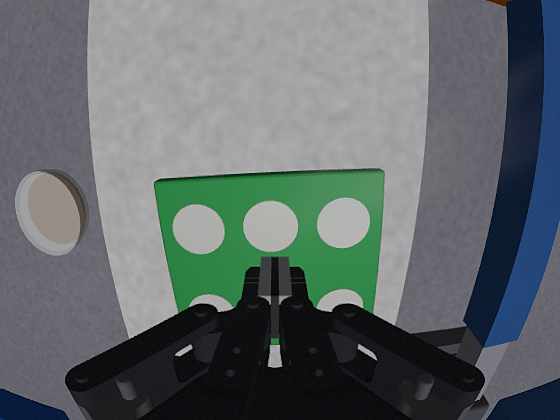

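Emit:
carry_out([
  [1, 0, 0],
  [1, 0, 0],
  [0, 0, 0],
], hand=[0, 0, 0], spin=[0, 0, 0])

```text
t: 12.65
ee_pos: [599.1, -18.4, 24.1]
tool_rot: [-0.498, 0.503, -0.496, -0.503]
wrist_force: [-1.8, 0.2, 8.8]
opening: 0.1
```

Emit:
carry_out([
  [1, 0, 0],
  [0, 0, 0],
  [0, 0, 0],
], hand=[0, 0, 0], spin=[0, 0, 0])

```text
t: 12.9
ee_pos: [599.7, -18.4, 24.1]
tool_rot: [-0.498, 0.503, -0.496, -0.502]
wrist_force: [-2.7, -0.3, 14.3]
opening: 0.3
```

Emit:
carry_out([
  [0, 3, 0],
  [0, 6, 0],
  [0, 8, 0],
  [0, 8, 0],
  [0, 8, 0],
], hand=[0, 0, 0, 0, 0], spin=[0, 0.5, 0.5, 0.5, 0.5])

```text
t: 13.32
ee_pos: [568.7, -18.4, 24.1]
tool_rot: [0.508, -0.496, 0.504, 0.492]
wrist_force: [2.8, 0.5, 7.5]
opening: -0.0
```

Emit:
carry_out([
  [0, 8, 0],
  [0, 8, 0],
  [0, 8, 0],
  [0, 5, 0],
  [0, 0, 0],
], hand=[0, 0, 0, 0, 0], spin=[0.5, 0.5, 0, 0, 0])

```text
t: 13.73
ee_pos: [538.6, -17.3, 24.1]
tool_rot: [0.512, -0.491, 0.508, 0.488]
wrist_force: [-0.0, 0.4, 12.0]
opening: 0.1
```

Run:
```python
from h import *
import pickle
p=read_camera("wrist"); cv2.imwrite("pics/w12.png",p["color"]); pickle.dump(p,open("w12.pkl","wb"))
p=read_camera("side")["color"]; cv2.imwrite("pics/sd12.png",cv2.resize(p[160:270,230:370],None,fx=5,fy=5,interpolation=2))
plan((598,-18,50),(0.006,-1,0))
```

```text
t 13.83 p [538.5 -17.3  24.1] F [-1.4  0.1 13.5] open 0.4
[[ 0.005 -0.999  0.041]
 [ 0.001  0.041  0.999]
 [-1.    -0.005  0.001]]
spin 177.31057341556348
spin -2.6894265844365273
shift in tool axes (before spin) [-25.6 -59.6   1.7]
```

View pics/sd12.png

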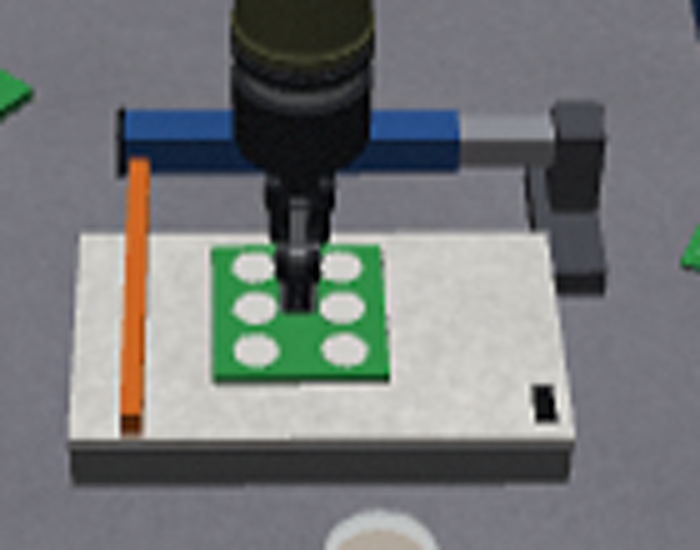

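View pics/w12.png

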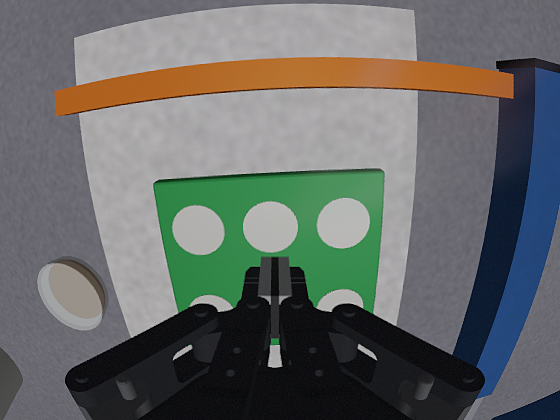

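Run:
```python
from h import *
import pickle; p=pickle.load(open("w12.pkl","rb"))
a=fish(p,[(155,183),(383,169)],48); print(a.round(1),np.degrees(np.arctan2(-(a[1]-a[0])[0],(a[1]-a[0])[1])))
for z in(60,41):
  b=fish(p,[(58,115),(90,106),(280,87),(400,89),(512,98)],z); print(b.round(1)); print(np.degrees(np.arctan(-np.polyfit(b[:,1],b[:,0],1)[0])))
b=fish(p,[(75,38),(414,10)],40); print("pad near edge",b.round(1),np.degrees(np.arctan2(-(b[1]-b[0])[0],(b[1]-b[0])[1])))
b=fish(p,[(76,60),(126,315)],40); print("pad -y edge",b.round(1))
c=p["color"]; cv2.imwrite("pics/w12c.png",cv2.resize(c[0:210,40:540],(800,336),interpolation=2))
```

```text
[[489.6 -71.5  48. ]
 [487.4  34.9  48. ]] 1.1901115215076525
[[ 451.  -113.2   60. ]
 [ 449.8  -94.4   60. ]
 [ 450.5  -11.6   60. ]
 [ 450.8   37.8   60. ]
 [ 449.7   99.2   60. ]]
0.13106566614771503
[[ 450.3 -127.7   41. ]
 [ 448.9 -106.1   41. ]
 [ 449.7  -11.2   41. ]
 [ 450.1   45.4   41. ]
 [ 448.8  115.8   41. ]]
0.1310656661477499
pad near edge [[ 411.3 -113.9   40. ]
 [ 409.6   54.9   40. ]] 0.5826756784983764
pad -y edge [[ 423.4 -113.6   40. ]
 [ 573.7 -111.3   40. ]]
```

View pics/w12c.png

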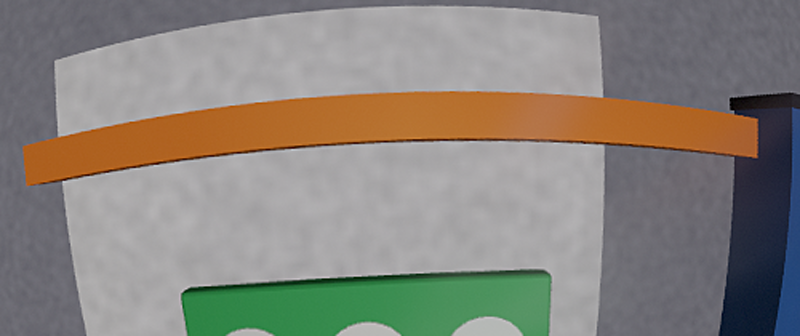

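Emit:
carry_out([
  [0, 4, 0],
  [0, 8, 0],
  [0, 8, 0],
  [0, 8, 0],
  [0, 5, 0],
], hand=[0, 0, 0, 0, 0], spin=[0.4, 0.4, 0, 0, 0])

```text
t: 14.25
ee_pos: [506.7, -15.6, 24.1]
tool_rot: [0.516, -0.488, 0.511, 0.484]
wrist_force: [1.9, 0.6, 9.6]
opening: -0.3
```

Emit:
carry_out([
  [0, 2, 0],
  [0, 1, 0],
  [0, 1, 0],
  [0, 1, 0],
  [0, 0, 0],
], hand=[0, 0, 0, 0, 0], spin=[0, 0, 0, 0, 0])

```text
t: 14.67
ee_pos: [502.1, -15.3, 24.1]
tool_rot: [0.516, -0.488, 0.511, 0.484]
wrist_force: [1.4, -0.6, 10.1]
opening: -0.0
```

Run:
```python
from h import *
import pickle
p=read_camera("wrist"); cv2.imwrite("pics/w13.png",p["color"]); pickle.dump(p,open("w13.pkl","wb"))
cv2.imwrite("pics/w13c.png",cv2.resize(p["color"][100:260,60:520],(800,278),interpolation=2))
p=read_camera("side")["color"]; cv2.imwrite("pics/sd13.png",cv2.resize(p[160:270,230:370],None,fx=5,fy=5,interpolation=2))
plan((598,-18,50),(0.006,-1,0))
```

```text
t 14.77 p [502.1 -15.3  24.1] F [ 1.7  0.2 10.3] open -0.0
[[ 0.008 -0.998  0.055]
 [ 0.001  0.055  0.998]
 [-1.    -0.008  0.001]]
spin 176.5078905907441
spin -3.4921094092559013
shift in tool axes (before spin) [-25.2 -96.1   2.6]
```

View pics/w13c.png

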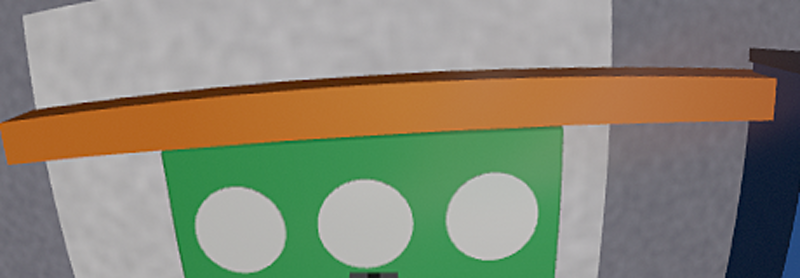

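View pics/sd13.png

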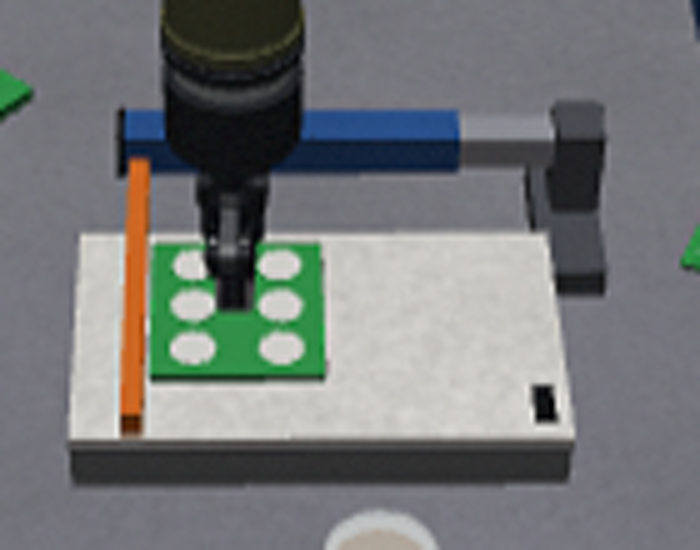

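Emit:
carry_out([
  [0, 1, 0],
  [0, 1, 0],
  [0, 1, 0],
  [0, 0, 0],
  [0, 0, 0],
], hand=[0, 0, 0, 0, 0], spin=[0, 0, 0, 0, 0])

```text
t: 15.18
ee_pos: [499.3, -15.1, 24.1]
tool_rot: [0.516, -0.488, 0.511, 0.484]
wrist_force: [2.6, -0.4, 9.5]
opening: 0.2
```

Run:
```python
from h import *
import pickle
p=read_camera("wrist"); pickle.dump(p,open("w14.pkl","wb"))
cv2.imwrite("pics/w14c.png",cv2.resize(p["color"][100:260,60:520],(800,278),interpolation=2))
print(robot.state()["wrist_force"])
```

```text
[2.4405187  0.38306681 9.32126146]
```

View pics/w14c.png

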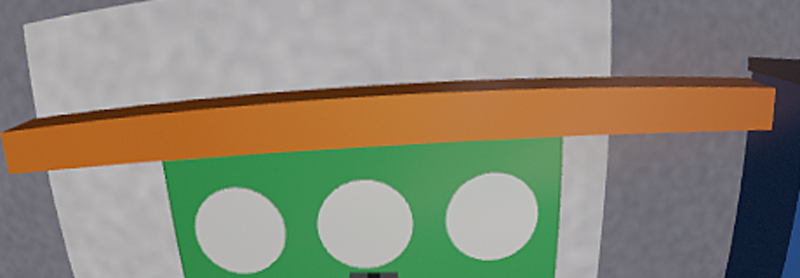

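Emit:
carry_out([
  [0, 1, 0],
  [0, 1, 0],
  [0, 1, 0],
  [0, 0, 0],
  [0, 0, 0],
], hand=[0, 0, 0, 0, 0], spin=[0, 0, 0, 0, 0])

```text
t: 15.65
ee_pos: [496.6, -15.0, 24.1]
tool_rot: [0.516, -0.488, 0.511, 0.484]
wrist_force: [2.2, -0.4, 9.3]
opening: 0.3
```

Run:
```python
from h import *
import pickle
p=read_camera("wrist"); pickle.dump(p,open("w15.pkl","wb"))
cv2.imwrite("pics/w15c.png",cv2.resize(p["color"][100:260,60:520],(800,278),interpolation=2))
print(robot.state()["wrist_force"])
```

```text
[3.58577155e+00 5.83275368e-03 8.32345968e+00]
```

View pics/w15c.png

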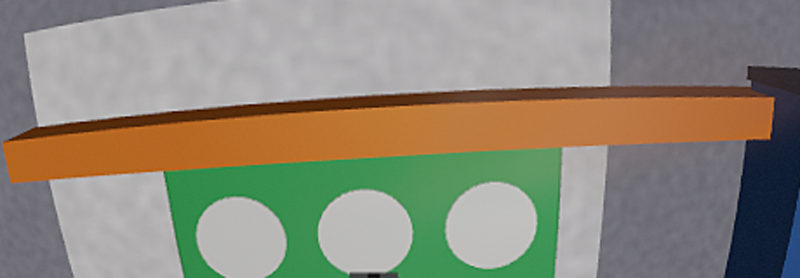

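Emit:
carry_out([
  [0, 1, 0],
  [0, 1, 0],
  [0, 1, 0],
  [0, 0, 0],
  [0, 0, 0],
], hand=[0, 0, 0, 0, 0], spin=[0, 0, 0, 0, 0])

```text
t: 16.12
ee_pos: [493.6, -14.8, 24.1]
tool_rot: [0.516, -0.488, 0.511, 0.484]
wrist_force: [3.0, 1.1, 8.5]
opening: 0.1
```

Run:
```python
from h import *
import pickle
p=read_camera("wrist"); pickle.dump(p,open("w16.pkl","wb"))
print(robot.state()["wrist_force"])
for k in (13,14,15,16):
    q=pickle.load(open(f"w{k}.pkl","rb")); c=q["color"]; h=cv2.cvtColor(c,cv2.COLOR_BGR2HSV)
    g=cv2.inRange(h,(50,100,60),(80,255,255)); 
    cs,_=cv2.findContours(g,cv2.RETR_CCOMP,cv2.CHAIN_APPROX_NONE)
    pts=[]
    for x in cs:
        ar=cv2.contourArea(x); m=cv2.moments(x)
        if 1500<ar<4000: 
            u=(m["m10"]/m["m00"],m["m01"]/m["m00"])
            if u[1]<260: pts.append(u)
    pts=sorted(pts); print(k,np.round(pts,1).tolist()); 
    if pts: print(fish(q,pts,48).round(1).tolist())
    o=cv2.inRange(h,(5,150,100),(18,255,255)); e=[]
    for col in (120,200,300,400,480):
        r=np.where(o[:,col])[0]; e.append((col,r.max()+.5))
    print("bar low edge x@41",fish(q,e,41).round(1)[:,:2].tolist())
```

```text
[ 1.45367893 -0.31848723  9.43196716]
13 [[197.8, 231.7], [269.7, 228.2], [342.4, 223.9]]
[[477.9, -51.0, 48.0], [477.8, -16.2, 48.0], [477.6, 18.4, 48.0]]
bar low edge x@41 [[455.3, -91.9], [454.9, -48.4], [454.8, -0.7], [454.2, 49.1], [453.9, 98.1]]
14 [[197.8, 232.1], [269.5, 228.4], [342.3, 223.9]]
[[475.3, -50.9, 48.0], [475.1, -16.2, 48.0], [474.8, 18.6, 48.0]]
bar low edge x@41 [[455.7, -92.3], [455.5, -48.7], [455.4, -0.6], [454.5, 49.4], [454.4, 98.7]]
15 [[198.3, 237.1], [342.0, 229.0]]
[[475.2, -50.8, 48.0], [474.7, 18.6, 48.0]]
bar low edge x@41 [[456.2, -92.9], [455.8, -48.9], [455.6, -0.6], [455.3, 49.7], [454.5, 99.2]]
16 [[198.8, 242.6], [341.5, 234.6]]
[[475.1, -50.9, 48.0], [474.6, 18.5, 48.0]]
bar low edge x@41 [[456.5, -93.4], [456.4, -49.2], [456.1, -0.5], [455.4, 50.1], [454.9, 99.8]]
```

Emit:
carry_out([
  [-3, 0, 0],
  [-10, 0, 0],
  [-25, 0, 0],
  [-30, 0, 0],
  [-30, 0, 0],
], hand=[0, 0, 0, 0, 0], spin=[0, 0, 0, 0, 0])

```text
t: 16.58
ee_pos: [487.8, -15.2, 120.1]
tool_rot: [0.513, -0.486, 0.514, 0.487]
wrist_force: [0.7, 0.1, 0.8]
opening: -0.1
```

Emit:
carry_out([
  [-20, -25, 0],
  [0, -30, 0],
  [0, -30, 0],
  [0, 0, 0],
  [0, 0, 0],
], hand=[0, 0, 0, 0, 0], spin=[0, 0, 0, 0, 0])

```text
t: 17.0
ee_pos: [573.9, -19.8, 138.7]
tool_rot: [0.513, -0.486, 0.514, 0.486]
wrist_force: [0.3, -0.2, 0.0]
opening: 0.2
```

Run:
```python
from h import *
import pickle
p=read_camera("wrist"); pickle.dump(p,open("w17.pkl","wb")); cv2.imwrite("pics/w17.png",p["color"])
q=read_camera("side")["color"]; cv2.imwrite("pics/sd17.png",cv2.resize(q[130:290,220:400],None,fx=4,fy=3.7,interpolation=2))
q=read_camera("scene")["color"]; cv2.imwrite("pics/sc17.png",cv2.resize(q[130:280,210:390],None,fx=4,fy=4,interpolation=2))
plan((600,0,100))
```

```text
t 17.15 p [572.6 -19.6 139.1] F [0.4 1.2 0.2] open -0.1
[[-0.002 -0.998  0.055]
 [ 0.     0.055  0.998]
 [-1.     0.002  0.   ]]
shift in tool axes (before spin) [ 39.  -26.3  21.1]
```

View pics/w17.png

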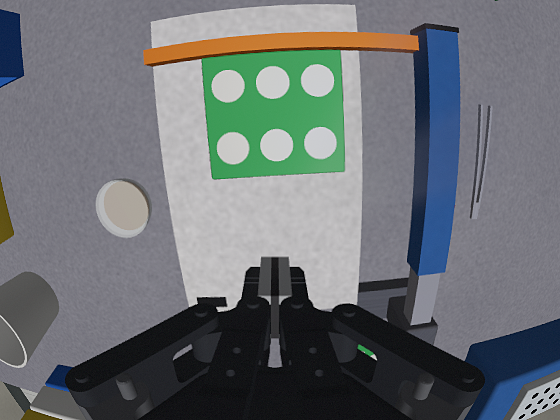

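View pics/sd17.png

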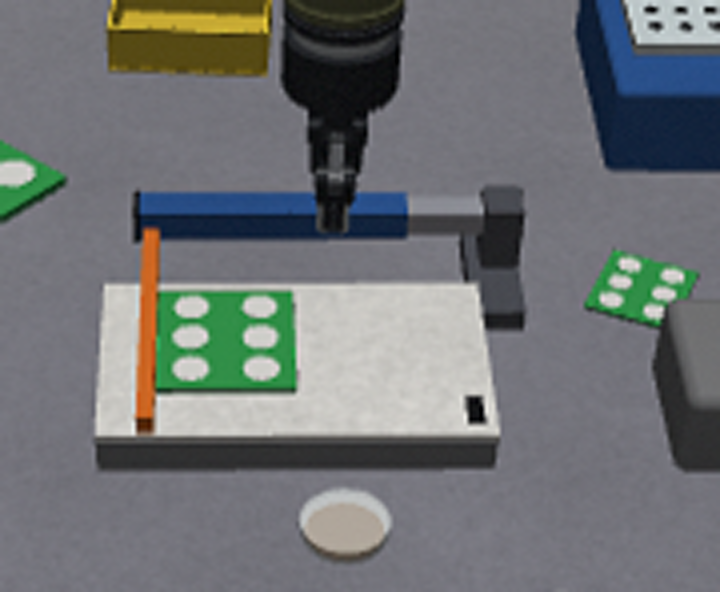

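View pics/sc17.png

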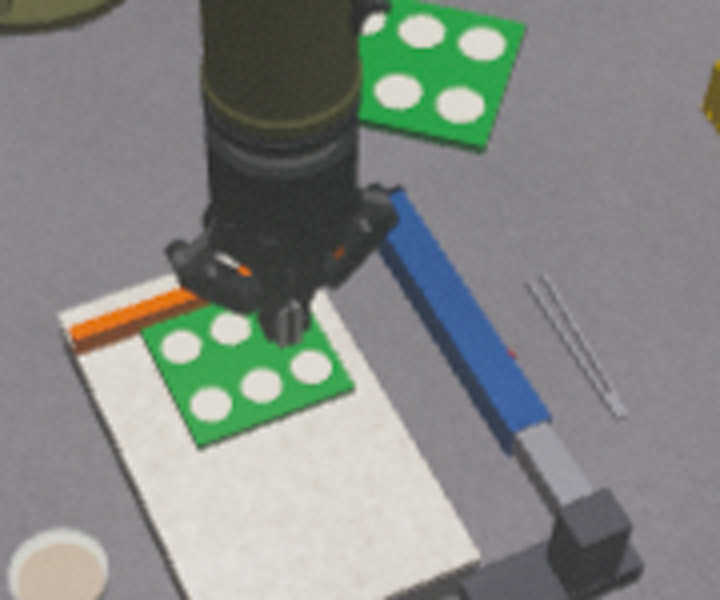

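Run:
```python
from h import *
import pickle
p=pickle.load(open("w17.pkl","rb"))
print("plate back corners",fish(p,[(212,179),(345,170)],48).round(1),"bar top +x edge",fish(p,[(146,64),(280,51),(418,50)],60).round(1),"pad edges",fish(p,[(168,150),(361,150)],40).round(1))
print(robot.state()["wrist_force"].round(2), robot.state()["t"])
hand_in()
```

```text
plate back corners [[550.3 -69.8  48. ]
 [548.6  39.4  48. ]] bar top +x edge [[ 451.6 -112.5   60. ]
 [ 453.1   -9.1   60. ]
 [ 450.1   99.6   60. ]] pad edges [[ 524.1 -107.4   40. ]
 [ 533.6   55.1   40. ]]
[0.42 1.21 0.19] 17.15
the job is handed in; nothing more can be done
```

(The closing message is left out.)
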